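# Snap the lid onto a tub of leather dye

## Robot

A 7-joint arm with a two-finger parallel gripper is mounted at the origin on the work surface. World frame = base frame: x ahead of the robot, y to its left, z up, the work surface at z = 0. Lengths are in m, angles in rad, forces in N, time in s.
With the tool pointing down it reaches from about 0.425 to 0.925 m from the base axis. Payload 6.8 kg.
Tool frame: the origin (TCP) lies midway between the tips of the shut fingers; the grasp point (between the pads) lies 19 mm behind it; z points along the fingers, y is the direction in which the jaws open and shut (so a half turn about z gives the same grasp; the last joint's range is limited). The gripper opens to 85 mm and grips with 20 to 120 N. Pads are 22 mm wide; open, the fingers measure 114 mm over their backs; the gripper's body (76 mm by 85 mm) begins 54 mm behind the grasp point. The pads swing forward as they close: fully open they stand 13 mm farther back than shut.
Start: joints at [1.087, 0.477, 0.022, 1.555, -0.011, 1.109, -0.083], TCP at [0.248, -0.628, 0.231] pointing down, gripper open.
Joint ranges: [-2.96, 2.96], [-0.34, 2.1], [-1.41, 1.46], [0.24, 2.44], [-1.37, 4.51], [0.17, 1.92], [-2.96, 2.96]. Speed limits (rad/s): [2.39, 2.39, 3.14, 3.14, 3.14, 3.14, 3.14].

## Interface

Orientations are given as [roll, pitch, yaw] about the fixed x, y, z axes, in that order (R = Rz(yaw) Ry(pitch) Rx(roll)).
In Python, from station import readout, vision, ticket gives the robot as it stands.
- The arm moves only by the tool apply_moves, never from a script. Its argument "deltas" is a list of rows, each a list of 7 numbers: the shift along the tool's x, y, z in m, then the turn, a rotation vector about the tool's x, y, z in degrees, then the gripper command: -1 is fully open, 1 is shut, values between are in proportion. A call has 1 to 8 rows; each row is the pose to reach, as a shift and turn from the pose commanded when the call began, along the tool's axes at that moment; what a row does not reach only later rows make up. A row lasts 1/12 s, in which the tool goes at most 41.7 mm and 7.16 degrees, less where a joint would pass 70% of its speed; a pose out of reach is approached as far as the arm can. A call with a gripper value outside its range is refused whole. The fingers move at their own pace and stop on an object; "squeeze" is the grip in N (left out, the last holds). Time passes only in rows, so rows that repeat a pose let the fingers close. It gives the time, the measured TCP pose, the force and the opening at its end, in the units of the state.
- readout.get_obs(): the state, without advancing time (a new reading comes with each control period).
- vision.camera(name): name is "scene" or "top" or "wrist"; returns (picture, depth): 480x640x3 uint8, red, green, blue; 480x640 float32, m along the optical axis (not along the pixel's ray), 0 where there is no reading.
- vision.camera_model(name): a dict with "mtx" (3x3 intrinsics, pixels), "dist" ([k1, k2, p1, p2, k3] as OpenCV has them; the pictures are not rectified), "R" (3x3) and "t" (3): a world point X has camera coordinates R X + t. Camera axes: x right, y down, z forward; pixel columns grow to the right and rows downward; lengths in m; the calibration is good to about 2 mm. A picture is of the moment at which its call begins: read the wrist's pose just before it. camera_model takes no time and is no camera call; for the wrist camera it gives the pose at the moment of the call.
- ticket.sign_off(): hands the job in, once; it reports no verdict.
The state is a dict: "clock": time; "joints": joint angles; "joint_vel": joint speeds; "tau": joint torques, N m; "eef_pos": TCP position; "tool_rot": TCP orientation; "ft_force": force on the tool from outside, world axes, zero at the start; "moment": the same for the moment, N m; "gripper_width": finger opening in m.
Only numpy, scipy, OpenCV 4.12 (cv2) and the standard library are available. Lean on these libraries where they do the work, as an engineer would, in place of code of your own. Each camera call takes 0.05 s, during which the arm holds its last target. There are 200 camera calls.

## Task

At this shoe-repair bench, pull the drawer of the small case out to its stop, take the red lid with the white knob out of it and put it on the open tub of brown dye. Press the lid down until the four yellow clips snap over its edge and it sits fully home, then keep pressing it down firmly: finish with the gripper on the lid, still pressing. Leave the drawer open with the blue tin in it, and everything else on the bench where it stands.

Things in the scene. Friction and masses are not known exactly. Their poses are not given: they have to be found in the camera images.
- drawer_handle (a point): Middle of the drawer's steel bar handle: bar 110 mm long along this frame's y, 11 mm thick, its axis 35 mm in front of the drawer's grey front panel. +x points into the case, so the drawer slides out along -x. Frame turns with the case.
- case: Fixed wooden case of the drawer, 220 deep (x) x 240 wide (y) x 100 mm high. Origin: centre of its underside; the drawer comes out on its -x side. The drawer is 200 mm wide and 178 mm deep inside, floor 17 mm above the bench, side walls 56 mm and 14 mm thick front panel 88 mm above the bench.
- drawer (a joint): How far the drawer is out, m: 0 shut, 0.14 at its stop. About 1 to 2 N of friction.
- lid_center (a point): Half-way up the loose red lid, on its axis, z up; upright in the drawer, left or right, the tin on the other side. From here: the foot (round plug, 54 mm diameter, lower end tapered to 46) from -27 to -11 mm; the red flange from -11 to 0 mm, 63 mm diameter at its underside, widening to 74; the white round knob, 24 mm diameter, from 0 to +27 mm. Yaw does not matter.
- tub_rim (a point): Centre of the open mouth of the white dye tub, z up: outside 66, inside 58 mm diameter, rim 68 mm above the bench. The lid's foot goes into the mouth and its flange sits on the rim; lid_center is then 11 mm above this point.
- holder: Aluminium holder 140 x 140 mm, screwed to the bench, the tub in its middle; origin: centre of its underside. Four yellow spring clips on its diagonals: tops 19 mm above the tub's rim, noses 32 mm from the axis, outer ends 57 mm from it.
- clip0: One of the four spring clips (origin as the holder's). Lowering the lid, its taper meets the noses about 13 mm above home; the push needed grows to about 8 to 12 N, drops suddenly about 6 mm above home as the clips snap over the flange and pull it down; it then lands firmly on the rim.
- tub: The white dye tub itself (origin: centre of its underside, 10 mm above the bench), fixed.
- lid: The red lid, about 40 to 85 g (origin: centre of the foot's underside, 27 mm below lid_center).
- tin: Bystander: flat round tin, blue lid, 54 mm diameter, 22 mm high, in the drawer beside the red lid; it rides along with the drawer. Origin: centre of its underside.
- bottle_a: Bystander: black dye bottle with a yellow nozzle, 60 mm diameter, 190 mm high. Origin: centre of its underside.
- bottle_b: Bystander: black dye bottle with a red nozzle, 60 mm diameter, 190 mm high. Origin: centre of its underside.
- cup_a: Bystander: small clear cup, 48 mm diameter, 34 mm high. Origin: centre of its underside.
- cup_b: Bystander: small yellow cup, 48 mm diameter, 34 mm high. Origin: centre of its underside.
- sponge: Bystander: black foam block, 45 x 35 x 25 mm. Origin: centre of its underside.
- brush: Bystander: brush with a wooden handle, lying flat, about 200 mm long.
Mind the look-alikes: they are no part of the job. Of the things like the holder, leave any that is orange or pink; of the rest the larger one is meant.

How it is judged:
On the way, in this order (a step that is already met when the one before it is completed fails the run):
1. the drawer is out to its stop (value of joint drawer above 0.132 m), for 0.2 s.
2. the lid is lifted clear of the drawer by the gripper (height (world z) of lid_center above 0.115 m and contact force between the fingers and lid above 0.5 N), for 0.1 s.
3. the lid has snapped home on the tub (z of lid_center in the frame of tub_rim between 0.007 and 0.0135 m and horizontal distance between lid_center and tub_rim below 0.005 m and angle between lid_center's own z axis and vertical below 0.07 rad), for 0.2 s.
At the end, for the whole second after the job is handed in: The lid is home under the clips (within 2.5 mm of seated height, 5 mm of the axis, 4 degrees of level) and the gripper is on it, still pressing it onto the tub with more than 4 N; the drawer is still out by more than 100 mm with the tin on its floor (all of step 3 and contact force between lid and tub above 4 N and contact force between the fingers and lid above 2 N and value of joint drawer above 0.1 m and height (world z) of tin below 0.03 m); the arm keeps its last pose, push and grip.
It fails at once if a bystander on the bench was shifted more than 40 mm or knocked over (distance of any of bottle_a, bottle_b, cup_a, cup_b, sponge, brush from where it was at the start of the episode above 0.04 m or angle between any of bottle_a, bottle_b, cup_a, cup_b, sponge's own z axis and vertical above 0.6 rad).
It fails at once if the tin was taken out of the drawer (height (world z) of tin above 0.08 m).
It also fails if it takes over 70 s, if anything falls off the work surface, if the arm or the gripper's body presses on something with over 40 N, if the wrist force passes 120 N, or if a joint passes its speed limit or range.

## Working session

There is one attempt and no reset: what is moved stays moved. The work goes in short steps, Python scripts to look and compute and a tool call to move; the robot and the scene stay as the last step left them, time stands still between calls to the robot, and variables do not carry over. Pictures are saved under pics/ and viewed, about 8 in all and at most 12, crops included, and the job is handed in when it is done.

Besides the shell and the picture viewer there is one more tool, called after "Emit:" as name(argument=value, ...), one argument or row to a line, values as JSON. apply_moves: Moves the arm, as the interface text tells. Its arguments: {"type":"object","properties":{"deltas":{"type":"array"},"squeeze":{"type":"number"}},"required":["deltas"]}

```bash
ls; mkdir -p pics; cat > h.py <<'E'
import numpy as np, cv2
from station import readout, vision, ticket
def grab(n):
    m=vision.camera_model(n); p,d=vision.camera(n); return p,d,m
def world(m,d,u,v):
    z=d[int(v),int(u)]
    return wz(m,u,v,z)
def wz(m,u,v,z):
    q=cv2.undistortPoints(np.array([[[u,v]]],float),np.array(m['mtx']),np.array(m['dist']))[0,0]
    return np.array(m['R']).T@(np.array([q[0]*z,q[1]*z,z])-np.array(m['t']))
def plane(m,u,v,h):
    R=np.array(m['R']);c=-R.T@np.array(m['t'])
    q=cv2.undistortPoints(np.array([[[u,v]]],float),np.array(m['mtx']),np.array(m['dist']))[0,0]
    r=R.T@np.array([q[0],q[1],1]); return c+r*(h-c[2])/r[2]
def cloud(m,d):
    v,u=np.mgrid[0:480,0:640]
    q=cv2.undistortPoints(np.stack([u,v],-1).reshape(-1,1,2).astype(float),np.array(m['mtx']),np.array(m['dist'])).reshape(480,640,2)
    P=np.dstack([q*d[...,None],d])
    return (P-np.array(m['t']))@np.array(m['R'])
def save(n,p): cv2.imwrite('pics/'+n,p[...,::-1])
E
python3 - <<'E'
from h import *
print(readout.get_obs())
for n in('scene','top'):
    p,d,m=grab(n); save(n+'0.png',p); np.savez(n+'0',p=p,d=d,**m); print(n,-np.array(m['R']).T@m['t'],(d==0).mean())
E
```

```text
pics
{'clock': 0.0, 'joints': array([ 1.08688829,  0.47778719,  0.02232053,  1.55644789, -0.01151008,
        1.10931482, -0.08310794]), 'joint_vel': array([-0.00208331,  0.00015079,  0.00058015, -0.00071814, -0.00052638,
        0.00056432, -0.00010039]), 'tau': array([ 5.37182914e-04, -5.96449757e+01,  1.60799693e+00, -2.81195498e+01,
        1.24821975e-02,  9.21332510e-03, -4.86734834e-06]), 'eef_pos': array([ 0.24752242, -0.6273384 ,  0.23033551]), 'tool_rot': array([-3.13976693e+00,  1.17997280e-04,  3.75834412e-01]), 'ft_force': array([-0.00911835,  1.32764894,  0.15646058]), 'moment': array([-0.00209838, -0.06455466, -0.02572279]), 'gripper_width': 0.08515496394745967}
scene [0.83273496 0.61283143 0.83140867] 0.0040234375
top [ 0.38481736 -0.04889627  1.11962926] 0.003948567708333333
```

View pics/top0.png

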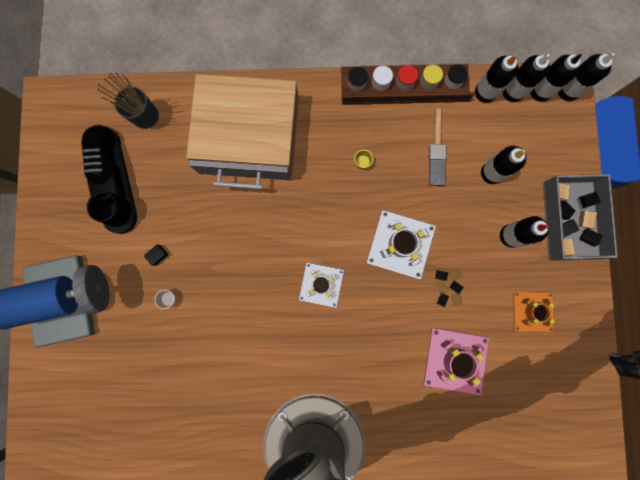

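View pics/scene0.png

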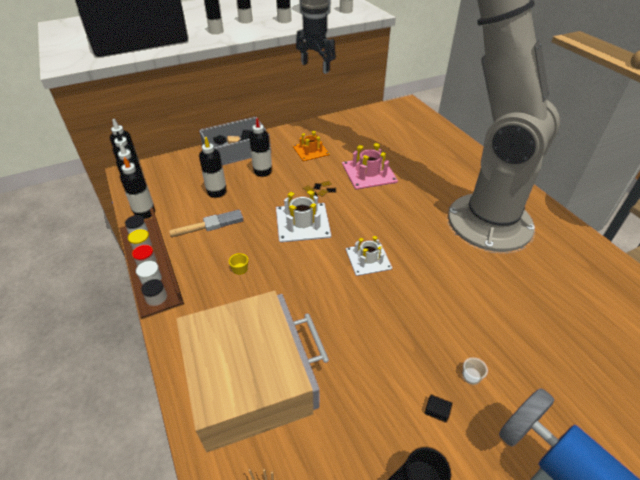

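Top view candidates for the holder: large grey (403,244), small grey (321,285), orange (540,312), pink (458,362). By the description I choose the large grey one. The case is at (243,125), with its handle at (238,184). Neither lid nor tin is visible yet.

```bash
python3 - <<'E'
from h import *
m=dict(np.load('top0.npz'));p=m['p'];d=m['d'];W=cloud(m,d)
c=np.hstack([cv2.resize(p[60:210,170:320],(400,400),interpolation=2),cv2.resize(p[194:294,353:453],(400,400),interpolation=2)]);save('crop0.png',c)
def box(a,b,c_,e):
    M=np.zeros((480,640),bool);M[c_:e,a:b]=1;return M
# case top
z=W[...,2]
M=box(170,320,60,190)&(z>.085)&(z<.12)
print('case top z',np.median(z[M]),M.sum())
r=cv2.minAreaRect(W[M][:,:2].astype(np.float32));print('case rect',r)
# handle
H=box(200,280,165,195)&(z>.02)&(z<.085)
for v in range(165,192,3): print(v,[(round(float(z[v,u]),3)) for u in range(212,270,6)])
# tub / holder
Pl=box(355,445,200,290)&(z>.003)&(z<.02)&(p.min(2)>120)
print('plate',cv2.minAreaRect(W[Pl][:,:2].astype(np.float32)),np.median(z[Pl]))
Rm=box(375,435,215,275)&(z>.06)&(z<.074)&(p.min(2)>110)
a=W[Rm];print('rim',Rm.sum(),a.mean(0),cv2.minEnclosingCircle(a[:,:2].astype(np.float32)))
br=box(380,430,220,270)&(p.max(2)<70); vv,uu=np.nonzero(br);print('dye px',uu.mean(),vv.mean(),len(uu),np.median(z[br]))
hsv=cv2.cvtColor(p,cv2.COLOR_RGB2HSV)
Y=box(375,435,215,275)&(hsv[...,0]>18)&(hsv[...,0]<35)&(hsv[...,1]>120)&(hsv[...,2]>120)
n,l,s,ce=cv2.connectedComponentsWithStats(Y.astype(np.uint8))
for i in range(1,n): print('clip',s[i,4],ce[i],W[l==i].mean(0),z[l==i].max())
E
```

```text
case top z 0.10119528941668308 9305
case rect ((0.770734429359436, 0.1517605036497116), (0.23942242562770844, 0.22355429828166962), 84.50117492675781)
165 [0.09, 0.089, 0.087, 0.091, 0.091, 0.089, 0.089, 0.089, 0.091, 0.017]
168 [0.078, 0.083, 0.084, 0.088, 0.09, 0.09, 0.089, 0.089, 0.089, 0.091]
171 [0.048, 0.073, 0.057, 0.061, 0.062, 1.12, 0.076, 0.078, 0.081, 0.086]
174 [0.015, 0.076, 0.024, 0.03, 0.032, 0.034, 0.045, 0.043, 0.048, 0.056]
177 [-0.001, 0.07, -0.001, -0.001, -0.002, 0.001, -0.001, 0.016, 0.018, 0.02]
180 [0.004, 0.073, 0.002, 0.001, 0.001, -0.001, 0.002, 0.002, 0.001, 0.005]
183 [0.072, 0.077, 0.08, 0.072, 0.076, 0.071, 0.002, -0.002, 0.002, -0.0]
186 [0.003, 0.001, 0.072, 0.074, 0.076, 0.074, 0.072, 0.074, 0.075, 0.009]
189 [0.004, -0.001, 0.001, 0.0, 0.002, -0.001, 0.005, 0.003, -0.002, -0.002]
plate ((0.48044946789741516, -0.22722530364990234), (0.14112721383571625, 0.1408797651529312), 71.65899658203125) 0.010653458103197358
rim 234 [ 0.48108881 -0.22739784  0.06577153] ((0.4800078868865967, -0.226150244474411), 0.05695442855358124)
dye px 404.3177083333333 242.0078125 384 0.044724671653187276
clip 27 [397.92592593 226.66666667] [ 0.51396424 -0.20893544  0.08701465] 0.09038708110467071
clip 29 [420.24137931 233.5862069 ] [ 0.4966072  -0.25991518  0.08687843] 0.09112504760325715
clip 32 [391.8125 248.9375] [ 0.46288263 -0.19328033  0.08348892] 0.09025746688007058
clip 26 [414.11538462 255.73076923] [ 0.44570899 -0.24346885  0.08697715] 0.08919382825738444
```

View pics/crop0.png

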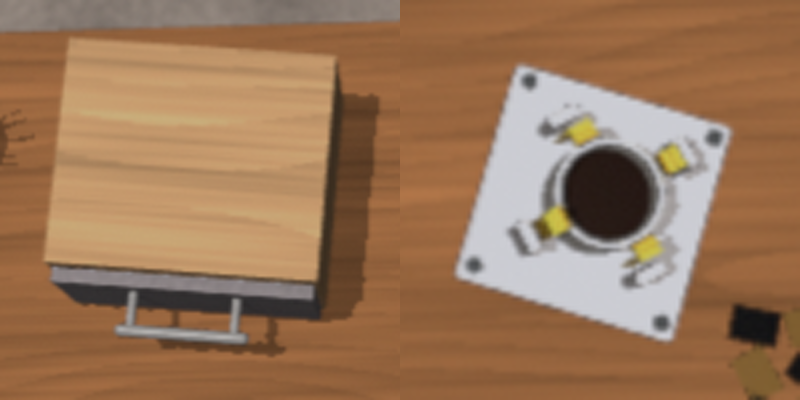

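```bash
cat >> h.py <<'E'
from scipy.spatial.transform import Rotation as Ro
def delta(xyz,yaw):
    o=readout.get_obs(); R=Ro.from_euler('xyz',o['tool_rot']); T=Ro.from_euler('xyz',[np.pi,0,yaw])
    s=R.inv().apply(np.array(xyz)-o['eef_pos']); r=np.degrees((R.inv()*T).as_rotvec())
    print('at',o['eef_pos'].round(4),np.degrees(o['tool_rot']).round(2),'w',round(o['gripper_width'],4),'F',o['ft_force'].round(1),'t',round(o['clock'],2))
    print('delta',s.round(4),r.round(2))
E
python3 - <<'E'
from h import *
m=dict(np.load('top0.npz'));p=m['p'];d=m['d'];W=cloud(m,d);z=W[...,2]
M=np.zeros((480,640),bool);M[180:192,208:268]=1;M&=(z>.06)&(z<.09)
a=W[M];print(M.sum(),a.mean(0),cv2.minAreaRect(a[:,:2].astype(np.float32)))
v,u=np.nonzero(M);print(u.mean(),v.mean(),plane(m,u.mean(),v.mean(),.074))
s=dict(np.load('scene0.npz'));S=cloud(s,s['d']);
M=np.zeros((480,640),bool);M[310:370,290:330]=1
ex=np.array([.995,-.096]);c=np.array([.7707,.1518]);L=(S[...,:2]-c)@ex
M&=(L<-.145)&(L>-.185)&(S[...,2]>.04);a=S[M];print('scene',M.sum(),a.mean(0),a.min(0),a.max(0))
b=S[M&(np.abs(L+.16)<.02)];print(np.percentile(b[:,2],[5,25,50,75,95]), np.percentile(L[M],[5,50,95]))
g=L[(np.abs(S[...,2]-.085)<.002)&(abs((S[...,:2]-c)@[.096,.995])<.06)&(L<-.105)&(L>-.2)];print('panel',np.percentile(g,[2,50,98]) if len(g) else 0)
delta([.61,.16,.25],np.radians(84.5))
E
```

```text
248 [0.62531711 0.16417696 0.07422533] ((0.6286448240280151, 0.16697949171066284), (0.11992617696523666, 0.020852630957961082), 86.91280364990234)
238.04435483870967 184.66532258064515 [0.62536463 0.16421095 0.074     ]
scene 157 [0.62371029 0.17099239 0.0734481 ] [0.61368085 0.10787041 0.06807154] [0.63197916 0.22549787 0.07765974]
[0.0707314  0.0724431  0.07349577 0.07470695 0.0760442 ] [-0.15134317 -0.14806605 -0.14519716]
panel [-0.11168357 -0.10858244 -0.10535345]
at [ 0.2476 -0.6274  0.2305] [-1.7991e+02  1.0000e-02  2.1530e+01] w 0.0853 F [-0.2  0.3 -0.2] t 0.1
delta [ 0.6262 -0.5995 -0.0187] [-8.000e-02 -4.000e-02 -6.297e+01]
```

Handle: L ≈ −147 mm from the case centre (case front plus 35), lateral offset ~−1.6 mm, bar top z≈0.0745. All three agree with the description. Moving.

Emit:
apply_moves(
  deltas=[
    [0.04,-0.03,-0.015,0,0,-7,0.41],
    [0.07,-0.06,-0.02,0,0,-14,0.41],
    [0.1,-0.09,-0.02,0,0,-21,0.41],
    [0.13,-0.12,-0.02,0,0,-28,0.41],
    [0.16,-0.15,-0.02,0,0,-35,0.41],
    [0.19,-0.18,-0.02,0,0,-42,0.41],
    [0.22,-0.21,-0.02,0,0,-49,0.41],
    [0.25,-0.24,-0.02,0,0,-56,0.41],
  ],
  squeeze=40,
)

```text
clock: 0.77
eef_pos: [0.386, -0.3254, 0.2512]
tool_rot: [-3.141, 0.0, 1.359]
ft_force: [1.5, -0.8, 0.5]
gripper_width: 0.0251
```

```bash
python3 -c "
from h import *
delta([.6244,.1659,.22],np.radians(84.5))"
```

```text
at [ 0.386  -0.3254  0.2512] [-1.7998e+02  1.0000e-02  7.7870e+01] w 0.0251 F [ 1.5 -0.8  0.5] t 0.77
delta [0.5304 0.1298 0.031 ] [-0.02  0.01 -6.63]
```

Emit:
apply_moves(
  deltas=[
    [0.04,0.01,0,0,0,-3,0.41],
    [0.08,0.02,0,0,0,-6.63,0.41],
    [0.12,0.03,0,0,0,-6.63,0.41],
    [0.16,0.04,0,0,0,-6.63,0.41],
    [0.2,0.05,0,0,0,-6.63,0.41],
    [0.24,0.06,0,0,0,-6.63,0.41],
    [0.28,0.07,0,0,0,-6.63,0.41],
    [0.32,0.08,0,0,0,-6.63,0.41],
  ],
)

```text
clock: 1.43
eef_pos: [0.5334, -0.0305, 0.2511]
tool_rot: [-3.141, 0.0, 1.469]
ft_force: [0.9, -0.5, 0.5]
gripper_width: 0.0254
```

Emit:
apply_moves(
  deltas=[
    [0.04,0.01,0,0,0,0,0.41],
    [0.08,0.02,0,0,0,0,0.41],
    [0.12,0.03,0,0,0,0,0.41],
    [0.16,0.04,0,0,0,0,0.41],
    [0.19,0.05,0.01,0,0,0,0.41],
    [0.2,0.05,0.02,0,0,0,0.41],
    [0.2,0.05,0.03,0,0,0,0.41],
    [0.2,0.05,0.03,0,0,0,0.41],
  ],
)

```text
clock: 2.1
eef_pos: [0.6015, 0.1604, 0.2181]
tool_rot: [-3.137, 0.003, 1.47]
ft_force: [0.7, -0.9, -0.2]
gripper_width: 0.0248
```

```bash
python3 -c "
from h import *
delta([.6244,.1659,.045],np.radians(84.5))"
```

```text
at [0.6015 0.1604 0.2181] [-1.7973e+02  1.6000e-01  8.4200e+01] w 0.0248 F [ 0.7 -0.9 -0.2] t 2.1
delta [0.0083 0.0231 0.173 ] [-0.27  0.15 -0.3 ]
```

Emit:
apply_moves(
  deltas=[
    [0.008,0.022,0.02,0,0,0,0.41],
    [0.008,0.022,0.05,0,0,0,0.41],
    [0.008,0.022,0.08,0,0,0,0.41],
    [0.008,0.022,0.1,0,0,0,0.41],
    [0.008,0.022,0.1,0,0,0,0.41],
    [0.008,0.022,0.1,0,0,0,0.41],
  ],
)

```text
clock: 2.6
eef_pos: [0.6254, 0.1645, 0.1208]
tool_rot: [-3.14, 0.002, 1.466]
ft_force: [0.8, 0.6, -0.6]
gripper_width: 0.0254
```

```bash
python3 -c "
from h import *
delta([.6244,.1659,.045],np.radians(84.5))
p,d,m=grab('wrist');save('w1.png',p)
R=np.array(m['R']);t=np.array(m['t'])
for X in ([.6244,.1659,.0745],[.6244+.0053,.1659+.0547,.0745],[.6244-.0053,.1659-.0547,.0745]): print(cv2.projectPoints(np.array([X]),cv2.Rodrigues(R)[0],t,np.array(m['mtx']),np.array(m['dist']))[0].ravel())
"
```

```text
at [0.6254 0.1645 0.1208] [-1.7989e+02  1.2000e-01  8.4010e+01] w 0.0254 F [ 0.8  0.6 -0.6] t 2.6
delta [ 0.0014 -0.001   0.0758] [-0.11  0.12 -0.49]
[319.16481692 269.87552989]
[318.22223686 173.5876938 ]
[319.95816058 350.25964698]
```

View pics/w1.png

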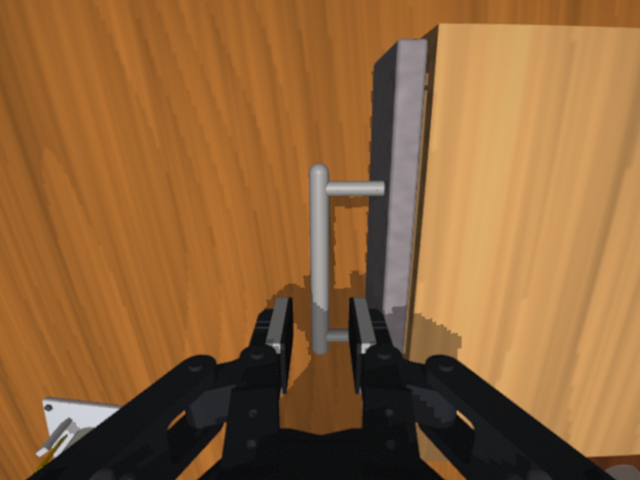

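The wrist view shows the bar from (318,170) to (320,352), as predicted, with the fingers straddling it (290 and 350). Descend and grip.

Emit:
apply_moves(
  deltas=[
    [0.001,-0.001,0.03,0,0,0,0.41],
    [0.001,-0.001,0.06,0,0,0,0.41],
    [0.001,-0.001,0.076,0,0,0,0.41],
    [0.001,-0.001,0.076,0,0,0,0.41],
    [0.001,-0.001,0.076,0,0,0,1],
    [0.001,-0.001,0.076,0,0,0,1],
    [0.001,-0.001,0.076,0,0,0,1],
    [0.001,-0.001,0.076,0,0,0,1],
  ],
  squeeze=40,
)

```text
clock: 3.32
eef_pos: [0.6254, 0.1682, 0.0474]
tool_rot: [3.14, 0.0, 1.468]
ft_force: [-4.4, -0.7, 5.9]
gripper_width: 0.0095
```

```bash
python3 -c "
from h import *
delta([.6244-.1393,.1659+.0134,.045],np.radians(84.5))"
```

```text
at [0.6254 0.1682 0.0474] [1.7993e+02 1.0000e-02 8.4130e+01] w 0.0095 F [-4.4 -0.7  5.9] t 3.32
delta [-0.0033 -0.1407  0.0023] [ 0.07  0.01 -0.37]
```

Emit:
apply_moves(
  deltas=[
    [0,-0.01,0,0,0,0,1],
    [0,-0.03,0,0,0,0,1],
    [0,-0.05,0,0,0,0,1],
    [0,-0.075,0,0,0,0,1],
    [0,-0.1,0,0,0,0,1],
    [0,-0.12,0,0,0,0,1],
    [0,-0.132,0,0,0,0,1],
    [0,-0.138,0,0,0,0,1],
  ],
)

```text
clock: 3.98
eef_pos: [0.4875, 0.1819, 0.0473]
tool_rot: [3.138, 0.001, 1.469]
ft_force: [2.3, -3.4, 7.3]
gripper_width: 0.009
```

Emit:
apply_moves(
  deltas=[
    [0,-0.002,0,0,0,0,1],
    [0,-0.003,0,0,0,0,1],
    [0,-0.004,0,0,0,0,1],
    [0,-0.004,0,0,0,0,1],
  ],
)

```text
clock: 4.32
eef_pos: [0.486, 0.1821, 0.0473]
tool_rot: [3.136, -0.0, 1.468]
ft_force: [1.7, -4.6, 7.2]
gripper_width: 0.0099
```

Emit:
apply_moves(
  deltas=[
    [0,0,0,0,0,0,0.5],
    [0,0,0,0,0,0,0.41],
    [0,0,0,0,0,0,0.41],
    [0,0,-0.03,0,0,0,0.41],
    [0,0,-0.07,0,0,0,0.41],
    [0,0,-0.11,0,0,0,0.41],
    [0,0,-0.15,0,0,0,0.41],
    [0,0,-0.15,0,0,0,0],
  ],
)

```text
clock: 4.98
eef_pos: [0.4873, 0.1856, 0.2028]
tool_rot: [3.131, -0.006, 1.47]
ft_force: [1.0, 0.8, 0.6]
gripper_width: 0.0361
```

```bash
python3 - <<'E'
from h import *
for n in('top','wrist'):
    p,d,m=grab(n); save(n+'2.png',p); np.savez(n+'2',p=p,d=d,**m)
    W=cloud(m,d);z=W[...,2];h=cv2.cvtColor(p,cv2.COLOR_RGB2HSV).astype(int)
    ex=np.array([.9954,-.0958]);c=np.array([.7707,.1518]);L=(W[...,:2]-c)@ex;T=(W[...,:2]-c)@[.0958,.9954]
    I=(L>-.26)&(L<-.1)&(abs(T)<.1)
    red=I&((h[...,0]<8)|(h[...,0]>172))&(h[...,1]>150)&(h[...,2]>70)&(z>.03)&(z<.06)
    wh=I&(h[...,1]<50)&(h[...,2]>150)&(z>.055)&(z<.085)&(L>-.235)&(abs(T)<.092)
    bl=I&(h[...,0]>95)&(h[...,0]<125)&(h[...,1]>100)&(z>.02)&(z<.06)
    for k,M in(('red',red),('white',wh),('blue',bl)):
        M=cv2.morphologyEx(M.astype(np.uint8),cv2.MORPH_OPEN,np.ones((2,2)))>0
        if M.sum()>8:
            v,u=np.nonzero(M);print(n,k,M.sum(),u.mean().round(1),v.mean().round(1),W[M].mean(0).round(4),[x for x in cv2.minEnclosingCircle(W[M][:,:2].astype(np.float32))],np.percentile(z[M],[5,95]).round(4))
    # front panel line
    pan=(z>.08)&(z<.095)&(abs(T)<.09)&(L<-.15)&(L>-.3);print('panel L',np.percentile(L[pan],[5,50,95]) if pan.any() else 0)
delta([.61,.16,.19],np.radians(84.5))
E
```

```text
top red 581 260.6 200.3 [0.5912 0.1147 0.0488] [(0.5017707347869873, 0.046305101364851), 0.15090247988700867] [0.0198 0.048 ]
top white 70 258.7 197.9 [0.593  0.1158 0.0706] [(0.593512237071991, 0.1156194657087326), 0.011199037544429302] [0.0595 0.0757]
top blue 36 227.6 201.5 [0.5937 0.1989 0.0312] [(0.5954059362411499, 0.20114675164222717), 0.014996109530329704] [0.0181 0.0424]
panel L [-0.25087063 -0.24439995 -0.23783659]
wrist red 3534 442.9 275.7 [0.5935 0.1203 0.0436] [(0.559756875038147, 0.16874147951602936), 0.11975105851888657] [0.0419 0.0445]
wrist white 506 455.0 292.6 [0.5954 0.1164 0.0695] [(0.6009726524353027, 0.10882653295993805), 0.022026393562555313] [0.0437 0.0721]
wrist blue 2342 453.6 165.2 [0.6029 0.2199 0.0402] [(0.5654604434967041, 0.23604385554790497), 0.07921423017978668] [0.0374 0.0401]
panel L [-0.25164989 -0.24588924 -0.23870593]
at [0.4846 0.1835 0.1971] [ 1.7978e+02 -8.0000e-02  8.4160e+01] w 0.0423 F [ 0.2  0.5 -0.2] t 5.08
delta [-0.0106  0.1271  0.0076] [ 0.22 -0.08 -0.35]
```

View pics/top2.png

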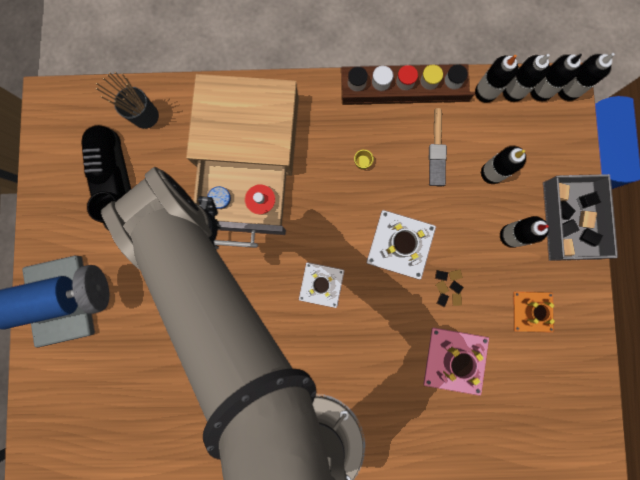

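The drawer is open: the lid's white knob is at (259,198), giving (0.594,0.116), top z≈0.071. The tin is at (218,198) beside it. Panel at L≈−0.245 confirms the drawer is at its stop.

```bash
python3 -c "
from h import *
delta([.594,.1158,.15],np.radians(84.5))"
```

```text
at [0.4846 0.1835 0.1971] [ 1.7978e+02 -8.0000e-02  8.4160e+01] w 0.0423 F [ 0.2  0.5 -0.2] t 5.08
delta [-0.0562  0.1155  0.0475] [ 0.22 -0.08 -0.35]
```

Emit:
apply_moves(
  deltas=[
    [-0.015,0.03,0,0.2,0,0,0],
    [-0.03,0.06,0,0.2,0,0,0],
    [-0.045,0.09,0.01,0.2,0,0,0],
    [-0.056,0.1155,0.03,0.2,0,0,0],
    [-0.056,0.1155,0.0475,0.2,0,0,0],
    [-0.056,0.1155,0.0475,0.2,0,0,0],
    [-0.056,0.1155,0.0475,0.2,0,0,0],
  ],
)

```text
clock: 5.67
eef_pos: [0.5909, 0.1156, 0.1456]
tool_rot: [-3.133, 0.001, 1.47]
ft_force: [-0.5, -0.1, 1.1]
gripper_width: 0.0426
```

```bash
python3 - <<'E'
from h import *
p,d,m=grab('wrist'); save('w3.png',p)
W=cloud(m,d);z=W[...,2];h=cv2.cvtColor(p,cv2.COLOR_RGB2HSV).astype(int)
N=np.hypot(W[...,0]-.594,W[...,1]-.116)
wh=(N<.025)&(z>.066)&(z<.076);v,u=np.nonzero(wh);print('knob',wh.sum(),u.mean(),v.mean(),W[wh].mean(0),cv2.minEnclosingCircle(W[wh][:,:2].astype(np.float32)))
rd=(N<.045)&(z>.04)&(z<.049)&(h[...,1]>150);print('flange',rd.sum(),cv2.minEnclosingCircle(W[rd][:,:2].astype(np.float32)),np.median(z[rd]))
delta([.594,.1158,.049],np.radians(84.5))
E
```

```text
knob 1006 327.20775347912524 249.66500994035786 [0.59450164 0.11834229 0.07109367] ((0.5943729281425476, 0.11752510070800781), 0.011965695768594742)
flange 6524 ((0.5946269631385803, 0.11701704561710358), 0.03731895983219147) 0.0434026283866293
at [0.5915 0.1164 0.1471] [-179.65    0.     84.26] w 0.0424 F [-0.1  0.7  1.1] t 5.72
delta [-0.0004  0.0031  0.098 ] [-0.35  0.   -0.24]
```

View pics/w3.png

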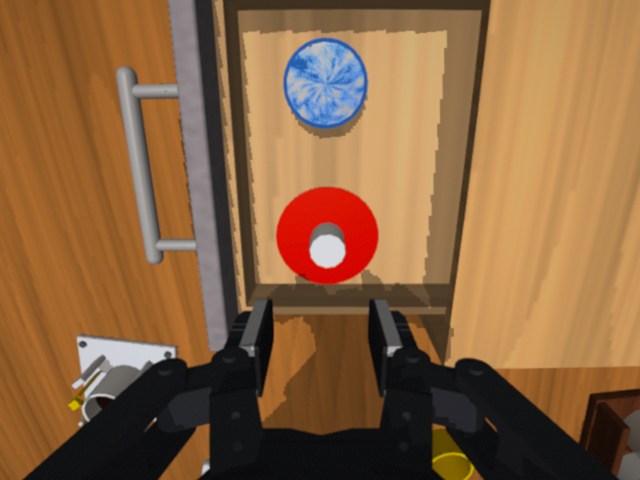

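The knob is at (327,250) and the flange at (327,236). Both fit the 12 and 37 mm radii, centred on (0.5945, 0.1173). The tin is at (325,83), well clear. Descend and grasp.

Emit:
apply_moves(
  deltas=[
    [0.001,0.0035,0.03,-0.3,0,0,0],
    [0.001,0.0035,0.06,-0.3,0,0,0],
    [0.001,0.0035,0.085,-0.3,0,0,0],
    [0.001,0.0035,0.098,-0.3,0,0,0],
    [0.001,0.0035,0.098,-0.3,0,0,0],
    [0.001,0.0035,0.098,-0.3,0,0,0],
  ],
)

```text
clock: 6.22
eef_pos: [0.5962, 0.117, 0.0507]
tool_rot: [3.14, -0.0, 1.47]
ft_force: [0.5, 0.3, -0.7]
gripper_width: 0.0426
```

Emit:
apply_moves(
  deltas=[
    [0,0,0,0,0,0,1],
    [0,0,0,0,0,0,1],
    [0,0,0,0,0,0,1],
    [0,0,0,0,0,0,1],
    [0,0,0,0,0,0,1],
    [0,0,0,0,0,0,1],
  ],
  squeeze=60,
)

```text
clock: 6.72
eef_pos: [0.5977, 0.1168, 0.052]
tool_rot: [3.136, -0.001, 1.469]
ft_force: [-1.0, 0.5, 7.2]
gripper_width: 0.0219
```

Emit:
apply_moves(
  deltas=[
    [0,0,-0.015,0,0,0,1],
    [0,0,-0.04,0,0,0,1],
    [0,0,-0.07,0,0,0,1],
    [0,0,-0.1,0,0,0,1],
    [0,0,-0.12,0,0,0,1],
    [0,0,-0.12,0,0,0,1],
    [0,0,-0.12,0,0,0,1],
  ],
)

```text
clock: 7.3
eef_pos: [0.5969, 0.1163, 0.1717]
tool_rot: [3.136, -0.001, 1.469]
ft_force: [-0.3, 0.2, -1.0]
gripper_width: 0.0217
```

```bash
python3 - <<'E'
from h import *
p,d,m=grab('wrist'); save('w4.png',p)
delta([.48,-.2268,.17],np.radians(71.7))
W=cloud(m,d);z=W[...,2];h=cv2.cvtColor(p,cv2.COLOR_RGB2HSV).astype(int);o=readout.get_obs()['eef_pos']
N=np.hypot(W[...,0]-o[0],W[...,1]-o[1])
rd=(N<.06)&(h[...,1]>150)&((h[...,0]<8)|(h[...,0]>172))&(z>.12);print('flange',rd.sum(),cv2.minEnclosingCircle(W[rd][:,:2].astype(np.float32)),np.percentile(z[rd],[5,50,95]))
Q=W[rd];A=np.c_[Q[:,:2]-Q[:,:2].mean(0),np.ones(len(Q))];print('tilt',np.linalg.lstsq(A,Q[:,2],rcond=None)[0])
E
```

```text
at [0.596  0.1159 0.1702] [1.7985e+02 1.0000e-02 8.4150e+01] w 0.0217 F [-1.  -0.2 -1.2] t 7.35
delta [-0.3527 -0.0804  0.    ] [ 1.500e-01 -1.000e-02  1.245e+01]
flange 9677 ((0.5963365435600281, 0.11609060317277908), 0.037599608302116394) [0.16205778 0.16299965 0.16405579]
tilt [-0.0010916  -0.01473207  0.16337631]
```

View pics/w4.png

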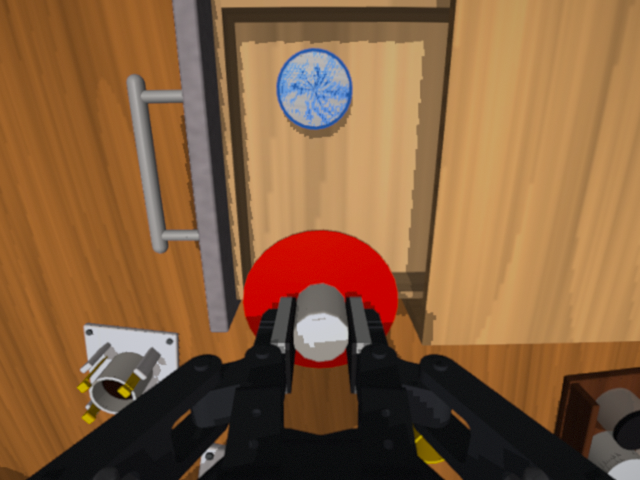

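The lid is held upright at the image centre (320,300), with lid_center z≈0.163, its axis within 0.5 mm of the TCP and tilt ≈0.015 rad. Tin still in the drawer at (315,88). Carry to the tub.

Emit:
apply_moves(
  deltas=[
    [-0.03,-0.007,0,0,0,1.5,1],
    [-0.065,-0.015,0,0,0,3,1],
    [-0.1,-0.023,0,0,0,4.5,1],
    [-0.135,-0.031,0,0,0,6,1],
    [-0.17,-0.039,0,0,0,7.5,1],
    [-0.205,-0.047,0,0,0,9,1],
    [-0.235,-0.054,0,0,0,10.5,1],
    [-0.255,-0.058,0,0,0,12.5,1],
  ],
)

```text
clock: 8.02
eef_pos: [0.5095, -0.1354, 0.1681]
tool_rot: [-3.14, 0.002, 1.246]
ft_force: [-0.0, 0.3, -1.0]
gripper_width: 0.0218
```

```bash
python3 - <<'E'
from h import *
s=dict(np.load('scene0.npz'));W=cloud(s,s['d']);z=W[...,2];p=s['p']
N=np.hypot(W[...,0]-.48,W[...,1]+.227)
pl=(abs(W[...,0]-.48)<.11)&(abs(W[...,1]+.227)<.11)&(z>.006)&(z<.016)&(p.min(2)>110)
print('plate',cv2.minAreaRect(W[pl][:,:2].astype(np.float32)))
rm=(N<.036)&(N>.026)&(z>.063)&(z<.073);a=W[rm][:,:2].astype(np.float32);print('rim',len(a),cv2.minEnclosingCircle(a),np.median(z[rm]),cv2.fitEllipse(a))
h=cv2.cvtColor(p,cv2.COLOR_RGB2HSV)
Y=(N<.065)&(z>.078)&(z<.1)&(h[...,1]>120)&(h[...,2]>120)
n,l,st,ce=cv2.connectedComponentsWithStats(Y.astype(np.uint8))
for i in range(1,n):
  if st[i,4]>4: print('clip',st[i,4],W[l==i].mean(0))
delta([.48,-.227,.17],np.radians(71.7))
E
```

```text
plate ((0.47965213656425476, -0.22477708756923676), (0.1435912698507309, 0.13980503380298615), 71.25074005126953)
rim 92 ((0.47840818762779236, -0.22760972380638123), 0.03434227779507637) 0.06666137082422652 ((0.4791358411312103, -0.22682532668113708), (0.06075040251016617, 0.06292630732059479), 157.41610717773438)
clip 24 [ 0.44521846 -0.24381989  0.08435853]
clip 26 [ 0.49688804 -0.26002474  0.08500499]
clip 25 [ 0.46330337 -0.19056691  0.08486999]
clip 27 [ 0.51459837 -0.20856856  0.08482002]
at [ 0.5095 -0.1354  0.1681] [-1.7991e+02  9.0000e-02  7.1370e+01] w 0.0218 F [-0.   0.3 -1. ] t 8.02
delta [-0.0962  0.0013 -0.0017] [-0.09  0.09 -0.33]
```

Both views agree within about 1 mm: tub axis ≈ (0.480, −0.2265).

Emit:
apply_moves(
  deltas=[
    [-0.03,0.001,0,0,0,0,1],
    [-0.06,0.001,0,0,0,0,1],
    [-0.085,0.001,0,0,0,0,1],
    [-0.0955,0.0015,0,0,0,0,1],
    [-0.0955,0.0015,0.015,0,0,0,1],
    [-0.0955,0.0015,0.03,0,0,0,1],
    [-0.0955,0.0015,0.035,0,0,0,1],
    [-0.0955,0.0015,0.035,0,0,0,1],
  ],
)

```text
clock: 8.68
eef_pos: [0.4825, -0.2215, 0.1327]
tool_rot: [-3.139, -0.001, 1.252]
ft_force: [0.3, -1.4, -0.3]
gripper_width: 0.0216
```

```bash
python3 - <<'E'
from h import *
p,d,m=grab('wrist');save('w5.png',p)
W=cloud(m,d);z=W[...,2];h=cv2.cvtColor(p,cv2.COLOR_RGB2HSV).astype(int)
delta([.4798,-.2265,.11],np.radians(71.7))
N=np.hypot(W[...,0]-.48,W[...,1]+.2265)
rd=(N<.05)&(h[...,1]>150)&((h[...,0]<8)|(h[...,0]>172))&(z>.1);print('flange',rd.sum(),cv2.minEnclosingCircle(W[rd][:,:2].astype(np.float32)),np.percentile(z[rd],[5,50,95]))
Y=(N<.065)&(z>.07)&(z<.1)&(h[...,0]>18)&(h[...,0]<35)&(h[...,1]>120)&(h[...,2]>100)
n,l,st,ce=cv2.connectedComponentsWithStats(Y.astype(np.uint8))
for i in range(1,n):
  if st[i,4]>15: print('clip',st[i,4],ce[i],W[l==i].mean(0))
pl=(abs(W[...,0]-.48)<.11)&(abs(W[...,1]+.227)<.11)&(z>.006)&(z<.016)&(h[...,1]<60)&(h[...,2]>110)
print('plate',cv2.minAreaRect(W[pl][:,:2].astype(np.float32)))
E
```

```text
at [ 0.4833 -0.2218  0.1338] [-1.7996e+02 -6.0000e-02  7.1730e+01] w 0.0216 F [ 1.1 -0.3 -1.5] t 8.73
delta [-0.0056 -0.0018  0.0238] [-0.04 -0.06  0.03]
flange 9568 ((0.48194631934165955, -0.22137413918972015), 0.03733488917350769) [0.12297477 0.12400949 0.12513151]
clip 494 [269.60728745 234.64777328] [ 0.46202235 -0.1915246   0.084901  ]
clip 444 [367.45945946 233.84234234] [ 0.51413348 -0.20824762  0.08468296]
plate ((0.4789873957633972, -0.22664466500282288), (0.13828903436660767, 0.13965938985347748), 71.57395935058594)
```

View pics/w5.png

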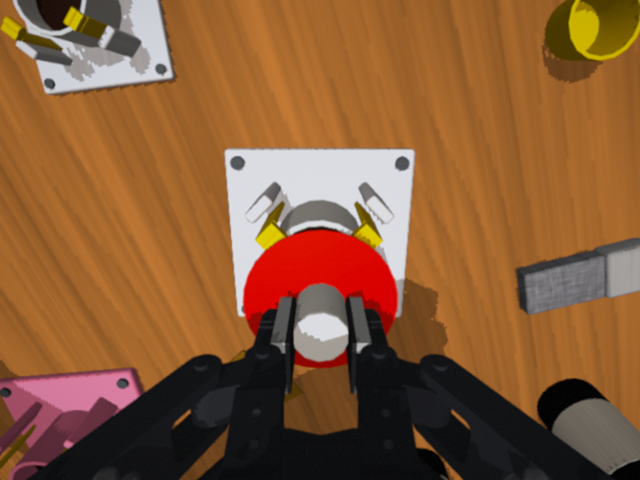

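The lid is above the tub at (320,295) and the two rear clips at (270,235) and (367,234) confirm the tub axis. The lid is ~5 mm short along tool −x, so I correct that.

Emit:
apply_moves(
  deltas=[
    [-0.0055,-0.001,0,0,0,0,1],
    [-0.0055,-0.001,0.01,0,0,0,1],
    [-0.0055,-0.001,0.019,0,0,0,1],
    [-0.0055,-0.001,0.019,0,0,0,1],
    [-0.0055,-0.001,0.019,0,0,0,1],
    [-0.0055,-0.001,0.019,0,0,0,1],
  ],
)

```text
clock: 9.23
eef_pos: [0.4812, -0.2275, 0.1156]
tool_rot: [3.14, -0.001, 1.251]
ft_force: [0.8, 1.3, -0.7]
gripper_width: 0.0219
```

```bash
cat > chk.py <<'E'
from h import *
p,d,m=grab('wrist')
W=cloud(m,d);z=W[...,2];h=cv2.cvtColor(p,cv2.COLOR_RGB2HSV).astype(int)
delta([.4798,-.2265,.087],np.radians(71.7))
N=np.hypot(W[...,0]-.48,W[...,1]+.2265)
rd=(N<.05)&(h[...,1]>150)&((h[...,0]<8)|(h[...,0]>172))&(z>.07)
print('flange',rd.sum(),cv2.minEnclosingCircle(W[rd][:,:2].astype(np.float32)),np.percentile(z[rd],[5,50,95]))
Q=W[rd];print('tilt',np.linalg.lstsq(np.c_[Q[:,:2]-Q[:,:2].mean(0),np.ones(len(Q))],Q[:,2],rcond=None)[0])
E
python3 chk.py
```

```text
at [ 0.4814 -0.2276  0.1158] [ 1.7989e+02 -3.0000e-02  7.1670e+01] w 0.0216 F [-0.5 -0.1 -0.2] t 9.28
delta [ 0.0005 -0.0019  0.0288] [ 0.11 -0.03 -0.03]
flange 9590 ((0.48062604665756226, -0.22749504446983337), 0.0374169796705246) [0.10594907 0.10691177 0.10797602]
tilt [-0.00787728 -0.01347225  0.10727691]
```

Emit:
apply_moves(
  deltas=[
    [0.0006,-0.0012,0.005,0,0,0,1],
    [0.0006,-0.0012,0.01,0,0,0,1],
    [0.0006,-0.0012,0.014,0,0,0,1],
    [0.0006,-0.0012,0.017,0,0,0,1],
    [0.0006,-0.0012,0.019,0,0,0,1],
    [0.0006,-0.0012,0.019,0,0,0,1],
  ],
  squeeze=90,
)

```text
clock: 9.78
eef_pos: [0.4806, -0.2272, 0.0967]
tool_rot: [3.139, 0.0, 1.251]
ft_force: [-0.2, -1.2, 1.5]
gripper_width: 0.021
```

Emit:
apply_moves(
  deltas=[
    [0,0,0.002,0,0,0,1],
    [0,0,0.004,0,0,0,1],
    [0,0,0.006,0,0,0,1],
    [0,0,0.006,0,0,0,1],
  ],
)

```text
clock: 10.12
eef_pos: [0.4798, -0.2268, 0.0899]
tool_rot: [3.141, -0.0, 1.251]
ft_force: [0.7, -1.8, -4.3]
gripper_width: 0.0212
```

```bash
python3 chk.py
```

```text
at [ 0.4798 -0.2268  0.0898] [ 1.7995e+02 -3.0000e-02  7.1660e+01] w 0.0209 F [ 0.9 -1.2 -5.6] t 10.17
delta [ 0.0002 -0.0001  0.0028] [ 0.05 -0.03 -0.04]
flange 9379 ((0.4795636236667633, -0.22688379883766174), 0.03732005134224892) [0.07998429 0.08097063 0.08204481]
tilt [-0.01117975 -0.01417956  0.08133946]
```

Force turned to −5 N: the clips have snapped and are pulling the lid down. Continue until it presses firmly.

Emit:
apply_moves(
  deltas=[
    [0,0,0.001,0,0,0,1],
    [0,0,0.002,0,0,0,1],
    [0,0,0.003,0,0,0,1],
    [0,0,0.003,0,0,0,1],
    [0,0,0.003,0,0,0,1],
  ],
)

```text
clock: 10.58
eef_pos: [0.48, -0.2267, 0.0876]
tool_rot: [3.14, -0.0, 1.251]
ft_force: [-1.3, -0.9, -1.2]
gripper_width: 0.0206
```

Emit:
apply_moves(
  deltas=[
    [0,0,0.001,0,0,0,1],
    [0,0,0.002,0,0,0,1],
    [0,0,0.003,0,0,0,1],
    [0,0,0.003,0,0,0,1],
    [0,0,0.003,0,0,0,1],
  ],
)

```text
clock: 11.0
eef_pos: [0.48, -0.2269, 0.087]
tool_rot: [3.14, 0.001, 1.25]
ft_force: [-11.1, 2.8, 24.5]
gripper_width: 0.0212
```

```bash
python3 chk.py
```

```text
at [ 0.48   -0.2269  0.087 ] [1.7991e+02 7.0000e-02 7.1640e+01] w 0.0208 F [-10.9   2.3  23.4] t 11.05
delta [ 0.0003 -0.0004  0.    ] [ 0.09  0.07 -0.06]
flange 8634 ((0.479706734418869, -0.22686104476451874), 0.03737938776612282) [0.07734765 0.07831994 0.07939784]
tilt [-0.0045648  -0.01136166  0.07871021]
```

Lid home at z≈0.0785 (expected 0.079), pressing with ~24 N. Hold briefly, check the drawer, tin and bystanders, and hand in.

Emit:
apply_moves(
  deltas=[
    [0,0,0,0,0,0,1],
    [0,0,0,0,0,0,1],
    [0,0,0,0,0,0,1],
    [0,0,0,0,0,0,1],
    [0,0,0,0,0,0,1],
    [0,0,0,0,0,0,1],
  ],
)

```text
clock: 11.55
eef_pos: [0.48, -0.2269, 0.087]
tool_rot: [3.14, 0.001, 1.25]
ft_force: [-10.0, 1.9, 23.9]
gripper_width: 0.0211
```

```bash
python3 - <<'E'
from h import *
p,d,m=grab('scene');save('s6.png',p);W=cloud(m,d);z=W[...,2];h=cv2.cvtColor(p,cv2.COLOR_RGB2HSV).astype(int)
ex=np.array([.9954,-.0958]);c=np.array([.7707,.1518]);L=(W[...,:2]-c)@ex;T=(W[...,:2]-c)@[.0958,.9954]
pan=(z>.08)&(z<.092)&(abs(T)<.09)&(L<-.15)&(L>-.3);print('panel L',np.percentile(L[pan],[5,50,95]))
b=(L>-.24)&(L<-.1)&(abs(T)<.1)&(h[...,0]>95)&(h[...,0]<125)&(h[...,1]>100);print('tin',b.sum(),W[b].mean(0))
E
python3 chk.py
```

```text
panel L [-0.24944972 -0.24199035 -0.23564121]
tin 289 [0.60781309 0.22125822 0.0381162 ]
at [ 0.48   -0.2269  0.087 ] [1.799e+02 7.000e-02 7.164e+01] w 0.0207 F [-10.    2.3  24.2] t 11.65
delta [ 0.0003 -0.0004  0.    ] [ 0.1   0.07 -0.06]
flange 8640 ((0.47943586111068726, -0.22726032137870789), 0.03796853870153427) [0.07737352 0.07835733 0.07939155]
tilt [-0.00496347 -0.01176514  0.07872521]
```

View pics/s6.png

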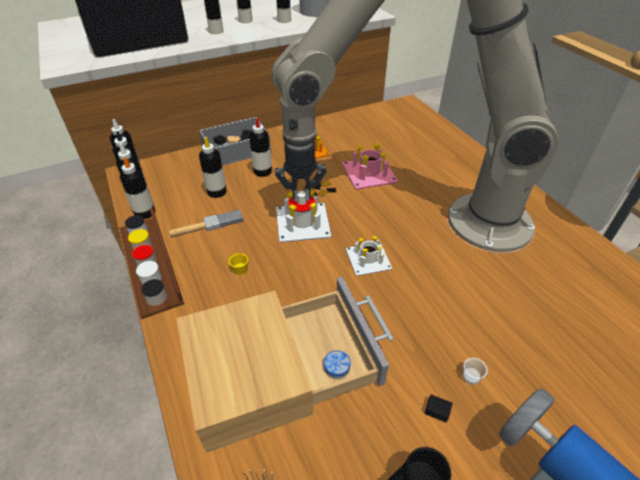

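The scene view shows the red lid on the large tub (302,205) with the gripper on it. The drawer is open with the tin in it (337,363), and the bottles, cups, sponge and brush stand where they were.

```bash
python3 -c "
from station import ticket
print(ticket.sign_off())"
```

```text
the job is handed in; nothing more can be done
None
```

I pulled the drawer out to its stop, lifted the red lid out by its knob and pressed it onto the large grey holder's tub until the clips snapped. I handed the job in at about 11.7 s of robot time, with the gripper still pressing. The sign-off reports no verdict.

Last checks before handing in:
- **Lid:** its centre is at z ≈ 0.0785 m (0.079 expected), about 1 mm or less from the tub axis and tilted about 0.013 rad.
- **Push:** a steady 24 N downward, with a side force of about 10 N that I left uncorrected. It is well under the limits.
- **Drawer and tin:** the panel position puts the drawer at its stop (about 0.14 m out). The tin's top measured z ≈ 0.038 m, so it is on the drawer floor.
- **Bystanders:** compared by eye with the first picture, none has moved.

The rise to 8–12 N before the snap was not visible, because I read the force only at the end of each move. I judged the snap from the force swinging to −5 N, the firm landing and the final height. No check failed or disagreed.

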